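# Carry the row of sample bottles over to the analyser tray in order

### The job

Move the four amber sample bottles from the blue wire rack into the white tray in the same order, each to the same place counted from the yellow end: the bottle next to the rack's yellow end goes next to the tray's yellow end, and so on. Their place is the only record of which sample is which, so carry each one straight across without standing it on the bench in between. Set each down gently and upright, and leave the wash bottle, tip box and timer where they are.

Things in the scene. Friction and masses are not known exactly. Their poses are not given: they have to be found in the camera images.
- bottle_red: Amber (brown) glass bottle with a red screw cap, upright in any one of the rack's four places (cap colour does not give the place). Origin: centre of its underside, z up its axis; round, yaw means nothing. 91 mm tall: body 46 mm in diameter up to 54 mm, narrower neck, cap 41 mm in diameter from 66 to 91 mm (grip it there, from any side, at about 78 mm). 0.10 to 0.17 kg.
- bottle_blue: Amber (brown) glass bottle with a blue screw cap, upright in any one of the rack's four places (cap colour does not give the place). Origin: centre of its underside, z up its axis; round, yaw means nothing. 91 mm tall: body 46 mm in diameter up to 54 mm, narrower neck, cap 41 mm in diameter from 66 to 91 mm (grip it there, from any side, at about 78 mm). 0.10 to 0.17 kg.
- bottle_green: Amber (brown) glass bottle with a green screw cap, upright in any one of the rack's four places (cap colour does not give the place). Origin: centre of its underside, z up its axis; round, yaw means nothing. 91 mm tall: body 46 mm in diameter up to 54 mm, narrower neck, cap 41 mm in diameter from 66 to 91 mm (grip it there, from any side, at about 78 mm). 0.10 to 0.17 kg.
- bottle_white: Amber (brown) glass bottle with a white screw cap, upright in any one of the rack's four places (cap colour does not give the place). Origin: centre of its underside, z up its axis; round, yaw means nothing. 91 mm tall: body 46 mm in diameter up to 54 mm, narrower neck, cap 41 mm in diameter from 66 to 91 mm (grip it there, from any side, at about 78 mm). 0.10 to 0.17 kg.
- old_rack: Blue wire rack, fixed, any yaw, 72 x 306 mm, 48 mm high. Origin: centre of underside; y along the row towards its one yellow end plate, x across. Places 1 to 4 at y = +105 (by the yellow end), +35, -35, -105 mm, x = 0, floor at z = 8 mm; bottles stand within 5 mm of these. Wire guard at 36 mm height, opening 59 x 66 mm round each place. To the robot's left or right, the tray on the other side.
- new_tray: White tray, fixed, any yaw, empty at the start, 80 x 309 mm. Origin: centre of underside; y along the row towards its one yellow end (wall and lip, 40 mm high), x across. Places 1 to 4 at y = +105 (by the yellow end), +35, -35, -105 mm, x = 0: 64 mm square compartments with a grey round mat, floor at z = 8 mm, walls 6 mm thick and 30 to 32 mm high above the bench.
- wash_bottle: Bystander: loose white plastic bottle with a red cap, 60 mm in diameter, 150 mm tall, beyond the rack and tray near the middle. Origin: centre of its underside, z up.
- tip_box: Bystander: loose blue box of pipette tips with a pale clear lid, 84 by 122 mm, 58 mm high, on the far left. Origin: centre of its underside, z up.
- timer: Bystander: loose black bench timer lying flat, 62 by 74 mm, 20 mm high, on the far right. Origin: centre of its underside, z up.
Things that resemble listed ones, but are neither listed nor needed, are in the scene too. What is shaped like the bottle_white but pink or purple is not meant. Leave any pink look-alike of the bottle_green alone.

How it is judged:
At the end, for the whole second after the job is handed in: Every place of the white tray holds one bottle, on its floor within 13 mm of the centre, upright (0.1 rad), at rest; bystanders within 20 mm of their start. Order is checked on the way: no bottle in a tray place while another is still in the rack place of that number ((y of bottle_red in the frame of new_tray between 0.092 and 0.118 m or y of bottle_blue in the frame of new_tray between 0.092 and 0.118 m or y of bottle_green in the frame of new_tray between 0.092 and 0.118 m or y of bottle_white in the frame of new_tray between 0.092 and 0.118 m) and (y of bottle_red in the frame of new_tray between 0.022 and 0.048 m or y of bottle_blue in the frame of new_tray between 0.022 and 0.048 m or y of bottle_green in the frame of new_tray between 0.022 and 0.048 m or y of bottle_white in the frame of new_tray between 0.022 and 0.048 m) and (y of bottle_red in the frame of new_tray between -0.048 and -0.022 m or y of bottle_blue in the frame of new_tray between -0.048 and -0.022 m or y of bottle_green in the frame of new_tray between -0.048 and -0.022 m or y of bottle_white in the frame of new_tray between -0.048 and -0.022 m) and (y of bottle_red in the frame of new_tray between -0.118 and -0.092 m or y of bottle_blue in the frame of new_tray between -0.118 and -0.092 m or y of bottle_green in the frame of new_tray between -0.118 and -0.092 m or y of bottle_white in the frame of new_tray between -0.118 and -0.092 m) and x of bottle_red in the frame of new_tray between -0.013 and 0.013 m and z of bottle_red in the frame of new_tray between 0.006 and 0.012 m and x of bottle_blue in the frame of new_tray between -0.013 and 0.013 m and z of bottle_blue in the frame of new_tray between 0.006 and 0.012 m and x of bottle_green in the frame of new_tray between -0.013 and 0.013 m and z of bottle_green in the frame of new_tray between 0.006 and 0.012 m and x of bottle_white in the frame of new_tray between -0.013 and 0.013 m and z of bottle_white in the frame of new_tray between 0.006 and 0.012 m and angle between each of bottle_red, bottle_blue, bottle_green, bottle_white's own z axis and vertical below 0.1 rad and linear speed of each of bottle_red, bottle_blue, bottle_green, bottle_white below 0.02 m/s and distance of each of wash_bottle, tip_box, timer from where it was at the start of the episode below 0.02 m); the robot touches nothing.
It fails at once if a bottle stands in a place of the white tray while another bottle is still in the rack place of the same number (counted from the yellow ends): the order is mixed up ((((x of bottle_red in the frame of new_tray between -0.018 and 0.018 m and y of bottle_red in the frame of new_tray between 0.087 and 0.123 m and z of bottle_red in the frame of new_tray between 0.006 and 0.022 m) or (x of bottle_blue in the frame of new_tray between -0.018 and 0.018 m and y of bottle_blue in the frame of new_tray between 0.087 and 0.123 m and z of bottle_blue in the frame of new_tray between 0.006 and 0.022 m) or (x of bottle_green in the frame of new_tray between -0.018 and 0.018 m and y of bottle_green in the frame of new_tray between 0.087 and 0.123 m and z of bottle_green in the frame of new_tray between 0.006 and 0.022 m) or (x of bottle_white in the frame of new_tray between -0.018 and 0.018 m and y of bottle_white in the frame of new_tray between 0.087 and 0.123 m and z of bottle_white in the frame of new_tray between 0.006 and 0.022 m)) and ((x of bottle_red in the frame of old_rack between -0.025 and 0.025 m and y of bottle_red in the frame of old_rack between 0.08 and 0.13 m and z of bottle_red in the frame of old_rack between 0.004 and 0.028 m) or (x of bottle_blue in the frame of old_rack between -0.025 and 0.025 m and y of bottle_blue in the frame of old_rack between 0.08 and 0.13 m and z of bottle_blue in the frame of old_rack between 0.004 and 0.028 m) or (x of bottle_green in the frame of old_rack between -0.025 and 0.025 m and y of bottle_green in the frame of old_rack between 0.08 and 0.13 m and z of bottle_green in the frame of old_rack between 0.004 and 0.028 m) or (x of bottle_white in the frame of old_rack between -0.025 and 0.025 m and y of bottle_white in the frame of old_rack between 0.08 and 0.13 m and z of bottle_white in the frame of old_rack between 0.004 and 0.028 m))) or (((x of bottle_red in the frame of new_tray between -0.018 and 0.018 m and y of bottle_red in the frame of new_tray between 0.017 and 0.053 m and z of bottle_red in the frame of new_tray between 0.006 and 0.022 m) or (x of bottle_blue in the frame of new_tray between -0.018 and 0.018 m and y of bottle_blue in the frame of new_tray between 0.017 and 0.053 m and z of bottle_blue in the frame of new_tray between 0.006 and 0.022 m) or (x of bottle_green in the frame of new_tray between -0.018 and 0.018 m and y of bottle_green in the frame of new_tray between 0.017 and 0.053 m and z of bottle_green in the frame of new_tray between 0.006 and 0.022 m) or (x of bottle_white in the frame of new_tray between -0.018 and 0.018 m and y of bottle_white in the frame of new_tray between 0.017 and 0.053 m and z of bottle_white in the frame of new_tray between 0.006 and 0.022 m)) and ((x of bottle_red in the frame of old_rack between -0.025 and 0.025 m and y of bottle_red in the frame of old_rack between 0.01 and 0.06 m and z of bottle_red in the frame of old_rack between 0.004 and 0.028 m) or (x of bottle_blue in the frame of old_rack between -0.025 and 0.025 m and y of bottle_blue in the frame of old_rack between 0.01 and 0.06 m and z of bottle_blue in the frame of old_rack between 0.004 and 0.028 m) or (x of bottle_green in the frame of old_rack between -0.025 and 0.025 m and y of bottle_green in the frame of old_rack between 0.01 and 0.06 m and z of bottle_green in the frame of old_rack between 0.004 and 0.028 m) or (x of bottle_white in the frame of old_rack between -0.025 and 0.025 m and y of bottle_white in the frame of old_rack between 0.01 and 0.06 m and z of bottle_white in the frame of old_rack between 0.004 and 0.028 m))) or (((x of bottle_red in the frame of new_tray between -0.018 and 0.018 m and y of bottle_red in the frame of new_tray between -0.053 and -0.017 m and z of bottle_red in the frame of new_tray between 0.006 and 0.022 m) or (x of bottle_blue in the frame of new_tray between -0.018 and 0.018 m and y of bottle_blue in the frame of new_tray between -0.053 and -0.017 m and z of bottle_blue in the frame of new_tray between 0.006 and 0.022 m) or (x of bottle_green in the frame of new_tray between -0.018 and 0.018 m and y of bottle_green in the frame of new_tray between -0.053 and -0.017 m and z of bottle_green in the frame of new_tray between 0.006 and 0.022 m) or (x of bottle_white in the frame of new_tray between -0.018 and 0.018 m and y of bottle_white in the frame of new_tray between -0.053 and -0.017 m and z of bottle_white in the frame of new_tray between 0.006 and 0.022 m)) and ((x of bottle_red in the frame of old_rack between -0.025 and 0.025 m and y of bottle_red in the frame of old_rack between -0.06 and -0.01 m and z of bottle_red in the frame of old_rack between 0.004 and 0.028 m) or (x of bottle_blue in the frame of old_rack between -0.025 and 0.025 m and y of bottle_blue in the frame of old_rack between -0.06 and -0.01 m and z of bottle_blue in the frame of old_rack between 0.004 and 0.028 m) or (x of bottle_green in the frame of old_rack between -0.025 and 0.025 m and y of bottle_green in the frame of old_rack between -0.06 and -0.01 m and z of bottle_green in the frame of old_rack between 0.004 and 0.028 m) or (x of bottle_white in the frame of old_rack between -0.025 and 0.025 m and y of bottle_white in the frame of old_rack between -0.06 and -0.01 m and z of bottle_white in the frame of old_rack between 0.004 and 0.028 m))) or (((x of bottle_red in the frame of new_tray between -0.018 and 0.018 m and y of bottle_red in the frame of new_tray between -0.123 and -0.087 m and z of bottle_red in the frame of new_tray between 0.006 and 0.022 m) or (x of bottle_blue in the frame of new_tray between -0.018 and 0.018 m and y of bottle_blue in the frame of new_tray between -0.123 and -0.087 m and z of bottle_blue in the frame of new_tray between 0.006 and 0.022 m) or (x of bottle_green in the frame of new_tray between -0.018 and 0.018 m and y of bottle_green in the frame of new_tray between -0.123 and -0.087 m and z of bottle_green in the frame of new_tray between 0.006 and 0.022 m) or (x of bottle_white in the frame of new_tray between -0.018 and 0.018 m and y of bottle_white in the frame of new_tray between -0.123 and -0.087 m and z of bottle_white in the frame of new_tray between 0.006 and 0.022 m)) and ((x of bottle_red in the frame of old_rack between -0.025 and 0.025 m and y of bottle_red in the frame of old_rack between -0.13 and -0.08 m and z of bottle_red in the frame of old_rack between 0.004 and 0.028 m) or (x of bottle_blue in the frame of old_rack between -0.025 and 0.025 m and y of bottle_blue in the frame of old_rack between -0.13 and -0.08 m and z of bottle_blue in the frame of old_rack between 0.004 and 0.028 m) or (x of bottle_green in the frame of old_rack between -0.025 and 0.025 m and y of bottle_green in the frame of old_rack between -0.13 and -0.08 m and z of bottle_green in the frame of old_rack between 0.004 and 0.028 m) or (x of bottle_white in the frame of old_rack between -0.025 and 0.025 m and y of bottle_white in the frame of old_rack between -0.13 and -0.08 m and z of bottle_white in the frame of old_rack between 0.004 and 0.028 m)))).
It fails at once if a bottle is stood down on the bench on its way, or knocked over (height (world z) of any of bottle_red, bottle_blue, bottle_green, bottle_white below 0.004 m or angle between any of bottle_red, bottle_blue, bottle_green, bottle_white's own z axis and vertical above 0.7 rad).
It fails at once if a bottle is dropped into the tray (it comes down on the tray floor faster than 0.7 m/s, a fall of more than about 25 mm) ((x of bottle_red in the frame of new_tray between -0.035 and 0.035 m and y of bottle_red in the frame of new_tray between -0.14 and 0.14 m and z of bottle_red in the frame of new_tray below 0.03 m and linear speed of bottle_red above 0.7 m/s) or (x of bottle_blue in the frame of new_tray between -0.035 and 0.035 m and y of bottle_blue in the frame of new_tray between -0.14 and 0.14 m and z of bottle_blue in the frame of new_tray below 0.03 m and linear speed of bottle_blue above 0.7 m/s) or (x of bottle_green in the frame of new_tray between -0.035 and 0.035 m and y of bottle_green in the frame of new_tray between -0.14 and 0.14 m and z of bottle_green in the frame of new_tray below 0.03 m and linear speed of bottle_green above 0.7 m/s) or (x of bottle_white in the frame of new_tray between -0.035 and 0.035 m and y of bottle_white in the frame of new_tray between -0.14 and 0.14 m and z of bottle_white in the frame of new_tray below 0.03 m and linear speed of bottle_white above 0.7 m/s)).
It fails at once if the wash bottle, the tip box or the timer is shifted by more than 20 mm or tipped over (distance of any of wash_bottle, tip_box, timer from where it was at the start of the episode above 0.02 m or angle between any of wash_bottle, tip_box, timer's own z axis and vertical above 0.5 rad).
It also fails if it takes over 115 s, if anything falls off the work surface, if the arm or the gripper's body presses on something with over 40 N, if the wrist force passes 120 N, or if a joint passes its speed limit or range.

### The arm

A 6-joint arm with a two-finger parallel gripper is mounted at the origin on the work surface. World frame = base frame: x ahead of the robot, y to its left, z up, the work surface at z = 0. Lengths are in m, angles in rad, forces in N, time in s.
With the tool pointing down it reaches from about 0.225 to 0.725 m from the base axis. Payload 3.1 kg.
Tool frame: the origin (TCP) lies midway between the tips of the shut fingers; the grasp point (between the pads) lies r.hold_point_z behind it (r.hold_point_z is the distance from the TCP to the grasp point, in m); x points along the fingers, y is the direction in which the jaws open and shut, and the axes are right-handed (so a half turn about x gives the same grasp; the last joint's range is limited). The gripper opens to 85 mm and grips with 20 to 120 N. Pads are 22 mm wide; open, the fingers measure 114 mm over their backs; the gripper's body (76 mm by 85 mm) begins 54 mm behind the grasp point. The pads swing forward as they close: fully open they stand 13 mm farther back than shut.
Start: joints at [0.991, 0.048, 0.099, 1.622, 0, 1.443], TCP at [0.229, 0.472, 0.231] pointing down, gripper open.
Joint ranges: [-2.91, 2.91], [-0.99, 1.94], [-1.21, 1.42], [-2.12, 2.29], [-1.49, 1.47], [-3.14, 3.14]. Speed limits (rad/s): [2.79, 2.79, 3.14, 3.14, 3.14, 3.14].

### API

Orientations are given as a unit quaternion [x, y, z, w].
In Python, from station import r gives the robot as it stands.
- The arm moves only by the tool arm_command, never from a script. Its argument "plan" is one flat list of numbers, 5 for each row, row after row: the shift along the world's x, y, z in mm, then the turn about the world's z in rad, then the finger opening in mm, from 0 to 85.4. In form: [x, y, z, turn, gripper, x, y, z, turn, gripper, ...]. A call has 1 to 20 rows; each row is the pose to reach, as a shift and turn from the pose commanded when the call began; what a row does not reach only later rows make up. A row lasts 1/10 s, in which the tool goes at most 50 mm and 8.59 degrees, less where a joint would pass 70% of its speed; a pose out of reach is approached as far as the arm can. A call with a gripper value outside its range is refused whole. The fingers move at their own pace and stop on an object; "squeeze" is the grip in N (left out, the last holds). Time passes only in rows, so rows that repeat a pose let the fingers close. It gives the time, the measured TCP pose, the force and the opening at its end, in the units of the state.
- r.observe(): the state, without advancing time (a new reading comes with each control period).
- r.get_image(name): name is "side" or "top" or "wrist"; returns the picture (400x640x3 uint8, red, green, blue); there is no depth.
- r.get_calibration(name): a dict with "fx", "fy", "cx", "cy" (pixels), "origin" and "orientation" of the camera in the world. Camera axes: x right, y down, z forward; pixel columns grow to the right and rows downward; lengths in m; the calibration is good to about 2 mm. The wrist camera is an equidistant fisheye: a pixel r from the principal point sees the ray r / f radians off the axis. A picture is of the moment at which its call begins: read the wrist's pose just before it. get_calibration takes no time and is no camera call; for the wrist camera it gives the pose at the moment of the call.
- r.hand_in(): hands the job in, once; it reports no verdict.
The state is a dict: "t": time; "joint_pos": joint angles; "joint_vel": joint speeds; "joint_efforts": joint torques, N m; "tool_pos": TCP position; "orientation": TCP orientation; "force": force on the tool from outside, world axes, zero at the start; "moment": the same for the moment, N m; "opening": finger opening in m.
Only numpy, scipy, OpenCV 4.12 (cv2) and the standard library are available. Lean on these libraries where they do the work, as an engineer would, in place of code of your own. Each camera call takes 0.05 s, during which the arm holds its last target.

## Working session

There is one attempt and no reset: what is moved stays moved. The work goes in short steps, Python scripts to look and compute and a tool call to move; the robot and the scene stay as the last step left them, time stands still between calls to the robot, and variables do not carry over. Pictures are saved under pics/ and viewed, and the job is handed in when it is done.

Besides the shell and the picture viewer there is one more tool, called after "Emit:" by a JSON object that holds its "name" and its "arguments". arm_command: Moves the arm, as the interface text tells. Its arguments: {"type":"object","properties":{"plan":{"type":"array"},"squeeze":{"type":"number"}},"required":["plan"]}

```bash
ls; mkdir -p pics; python3 - <<'E'
from station import r
import cv2
s=r.observe();print(s['t'],s['tool_pos'],s['orientation'],s['opening'],r.hold_point_z)
for n in('top','side','wrist'):
    print(n,r.get_calibration(n))
    cv2.imwrite(f'pics/{n}0.png',r.get_image(n)[:,:,::-1])
E
```

```text
pics
0.0 [0.22885058 0.47180828 0.23012379] [ 0.15758456  0.68944024 -0.15914787  0.68884774] 0.08547705118232884 0.0187
top {'fx': 431.95942305112175, 'fy': 431.95942305112175, 'cx': 327.55716430806075, 'cy': 198.4452251399038, 'origin': array([0.36018224, 0.00712733, 1.02306175]), 'orientation': array([-0.69832692,  0.70797517, -0.07689438,  0.07209664])}
side {'fx': 382.1671432734992, 'fy': 382.1671432734992, 'cx': 323.6003867398185, 'cy': 197.75851643665203, 'origin': array([ 0.40172593, -0.68853845,  0.6263682 ]), 'orientation': array([ 0.89512778, -0.10507508,  0.04491765, -0.43091518])}
wrist {'fx': 309.70691628693146, 'fy': 309.70691628693146, 'cx': 325.988036808422, 'cy': 201.4470398192392, 'origin': array([0.16388411, 0.50405857, 0.37284491]), 'orientation': array([0.83820598, 0.52545749, 0.07689655, 0.12406484])}
```

View pics/top0.png

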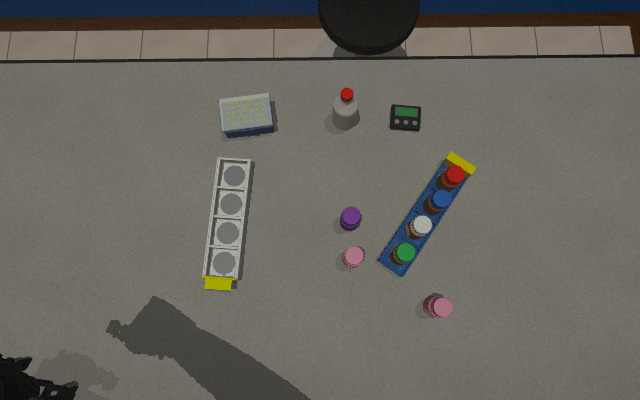

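View pics/side0.png

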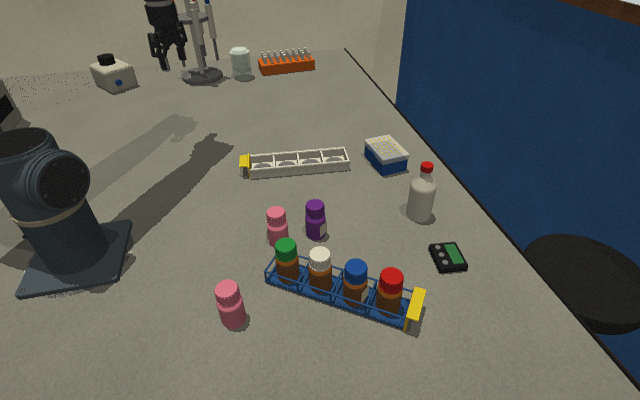

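View pics/wrist0.png

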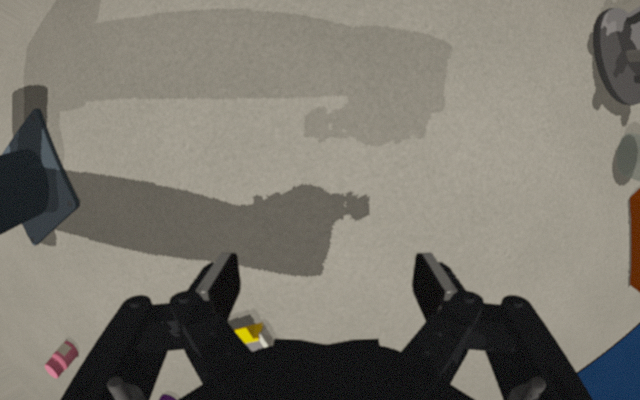

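The top view shows the rack at lower right, with its yellow plate at about (460,163). From there the caps run red (454,175), blue (441,202), white (422,226), green (403,253). The tray is on the left, with its yellow end at (218,283) near the robot, so tray place 1 is the mat at (224,263) and place 4 the mat at (234,175). The pink bottles (353,257) and (438,306) and the purple one (350,218) stand on the bench outside the rack. They are look-alikes to leave alone. I'll confirm this in a crop and measure.

```bash
cat > h.py <<'E'
import numpy as np,cv2
from scipy.spatial.transform import Rotation as R
def ray(c,u,v,fish=False):
    x=(np.asarray(u,float)-c['cx'])/c['fx'];y=(np.asarray(v,float)-c['cy'])/c['fy']
    d=np.array([x,y,1.]);return R.from_quat(c['orientation']).apply(d)
def plane(c,u,v,z):
    d=ray(c,u,v);o=np.array(c['origin']);return o+d*(z-o[2])/d[2]
def proj(c,p):
    q=R.from_quat(c['orientation']).inv().apply(np.asarray(p)-c['origin'])
    return q[0]/q[2]*c['fx']+c['cx'],q[1]/q[2]*c['fy']+c['cy']
E
python3 - <<'E'
from station import r
from h import *
c=r.get_calibration('top');im=cv2.imread('pics/top0.png')
hsv=cv2.cvtColor(im,cv2.COLOR_BGR2HSV)
crop=im[140:320,190:480];cv2.imwrite('pics/crop0.png',cv2.resize(crop[:,:],None,fx=2.7,fy=2.7,interpolation=cv2.INTER_CUBIC))
def comps(m,name,amin=60):
    n,l,s,ce=cv2.connectedComponentsWithStats(m.astype(np.uint8))
    for i in range(1,n):
        if s[i,4]>amin:
            cn=max(cv2.findContours((l==i).astype(np.uint8),0,2)[0],key=len)
            print(name,s[i],ce[i].round(1),'circ',cv2.minEnclosingCircle(cn), 'rect',np.round(cv2.minAreaRect(cn)[0],1),np.round(cv2.minAreaRect(cn)[1],1))
H,S,V=[hsv[...,i].astype(int) for i in range(3)]
roi=np.zeros(H.shape,bool);roi[140:320,190:480]=1
comps(roi&((H<4)|(H>176))&(S>200)&(V>80),'red')
comps(roi&(H>50)&(H<75)&(S>120),'green')
comps(roi&(H>100)&(H<125)&(S>120),'blue')
comps(roi&(H>22)&(H<34)&(S>180)&(V>100),'yellow')
comps(roi&(S<40)&(V>150),'white')
comps(roi&(np.arange(640)[None]<260)&(V>105)&(V<145)&(S<25),'mat')
E
```

```text
red [446 165  19  17 229] [455.2 173.5] circ ((454.8043518066406, 173.7608642578125), 9.227171897888184) rect [455.3 173.6] [17.4 16.1]
green [394 243  21  20 315] [404.5 252.3] circ ((404.20001220703125, 252.0), 10.248991012573242) rect [404.4 252.3] [18.8 20.1]
blue [ 379  161   90  116 1817] [420.3 220.8] circ ((424.04632568359375, 218.5653839111328), 61.88602828979492) rect [423.1 218.1] [ 30.2 121.5]
yellow [446 151  30  24 271] [460.8 162.5] circ ((460.5, 163.0), 15.692455291748047) rect [460.8 162.6] [30.9  8.9]
yellow [202 276  34  15 352] [218.  282.5] circ ((218.47479248046875, 278.41595458984375), 16.53562355041504) rect [218.1 282.8] [33.1 12.8]
white [ 202  157   49  121 1655] [227.  217.1] circ ((226.0, 217.0), 62.7695198059082) rect [225.9 217. ] [ 34.8 120.7]
white [414 216  18  17 239] [422.2 224. ] circ ((422.0, 224.5), 9.013978004455566) rect [422.5 224. ] [16. 17.]
mat [ 190  140   70  157 2359] [210.  189.2] circ ((225.5, 217.5833282470703), 84.50704193115234) rect [224.5 218. ] [156.  69.]
mat [224 165  22  22 353] [233.9 175.6] circ ((234.0, 176.0), 11.18043994
[... 484 characters left out ...]
1739196777344), 11.868396759033203) rect [223.6 262.6] [21.6 22.5]
mat [230 289  25  20 107] [240.9 298.6] circ ((241.26612854003906, 297.81451416015625), 12.78903579711914) rect [240.3 299.1] [24.1 12.9]
mat [205 291  20  13  65] [214.4 296.8] circ ((214.5, 297.0), 9.962529182434082) rect [213.9 295.9] [ 9.6 19.6]
mat [190 298  27  22 216] [200.1 310.4] circ ((201.5399932861328, 308.5), 14.947400093078613) rect [203.  308.5] [21. 26.]
mat [218 299  20  17  83] [226.1 307.2] circ ((226.78302001953125, 305.4056701660156), 10.313323974609375) rect [225.7 308. ] [19.9 15.1]
mat [236 308  24  12 102] [248.  314.6] circ ((247.7608642578125, 315.5), 11.771598815917969) rect [247.5 313.5] [11. 23.]
```

View pics/crop0.png

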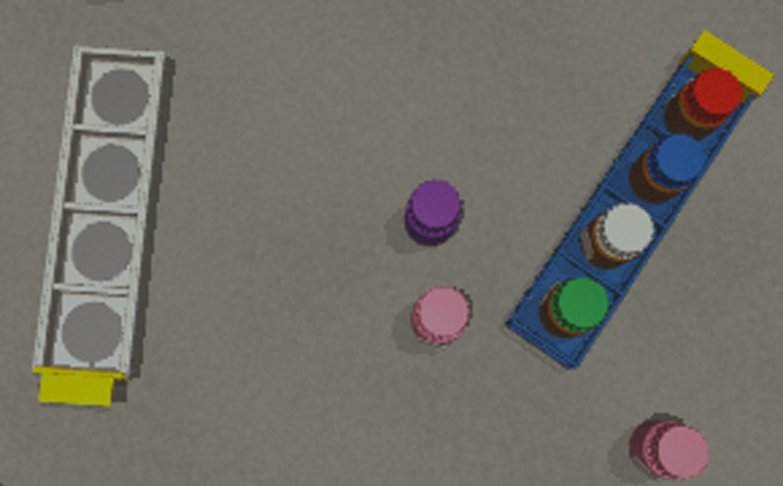

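The crop shows four amber-bodied bottles in the blue rack: red at (717,91), blue at (681,158), white at (628,230) and green at (583,304). The pink and purple ones all stand outside it. Next I'll measure the cap tops and mats.

```bash
python3 - <<'E'
from station import r
from h import *
c=r.get_calibration('top');im=cv2.imread('pics/top0.png')
big=cv2.resize(im,None,fx=4,fy=4,interpolation=cv2.INTER_CUBIC)
lab=cv2.cvtColor(big,cv2.COLOR_BGR2LAB).astype(float)
seeds=dict(red=(455.6,173.7),blue=(442.2,198.5),white=(422.6,225.2),green=(405.9,252.6),purple=(350.8,216),pinkA=(353.5,257),pinkB=(443,307))
caps={}
for k,(u,v) in seeds.items():
    x,y=int(u*4),int(v*4)
    ref=np.median(lab[y-8:y+9,x-8:x+9].reshape(-1,3),0)
    m=(np.linalg.norm((lab-ref)*[1,1,1],axis=2)<28).astype(np.uint8)
    w=np.zeros_like(m);cv2.circle(w,(x,y),52,1,-1);m&=w
    n,l,s,ce=cv2.connectedComponentsWithStats(m);i=l[y,x]
    cn=max(cv2.findContours((l==i).astype(np.uint8),0,1)[0],key=len)
    e=cv2.fitEllipse(cv2.convexHull(cn)); q=((np.array(e[0])+.5)/4-.5)
    p=plane(c,*q,.099 if 'p' not in k else .091);caps[k]=p
    print(k,q.round(1),'diam px',np.round(np.array(e[1])/4,1),p.round(4))
ps=np.array([caps[k] for k in('red','blue','white','green')])
print('spacings',np.linalg.norm(np.diff(ps,axis=0),axis=1),'yaw dir',ps[0]-ps[3])
mats=np.array([plane(c,u,v,.008) for u,v in((223.7,262.6),(227.2,232.7),(230.6,203.6),(233.9,175.6))])
print(mats.round(4),np.linalg.norm(np.diff(mats,axis=0),axis=1))
print('rackend',plane(c,460.8,162.5,.048),'timer',plane(c,406,118,.02),'wash top',plane(c,347,94,.15),'tray',plane(c,218,283,.04))
E
```

```text
red [455.4 173.3] diam px [16.8 18.6] [ 0.6115 -0.2851  0.099 ]
blue [443.4 196.8] diam px [21.2 27.4] [ 0.5586 -0.2546  0.099 ]
white [422.3 224. ] diam px [17.3 18.5] [ 0.4989 -0.2048  0.099 ]
green [405.5 251.7] diam px [17.9 18.5] [ 0.4397 -0.1653  0.099 ]
purple [350.4 215.2] diam px [17.8 19.8] [ 0.5217 -0.0502  0.091 ]
pinkA [353.6 255.4] diam px [18.4 22.8] [ 0.4341 -0.0547  0.091 ]
pinkB [443.8 306.6] diam px [20.3 22.5] [ 0.3247 -0.2411  0.091 ]
spacings [0.06110656 0.07777034 0.07111687] yaw dir [ 0.17180689 -0.11980635  0.        ]
[[0.4282 0.2424 0.008 ]
 [0.4981 0.2367 0.008 ]
 [0.5681 0.2309 0.008 ]
 [0.6374 0.2252 0.008 ]] [0.07010785 0.07022692 0.06951696]
rackend [ 0.65150394 -0.31597374  0.048     ] timer [ 0.77622546 -0.19840301  0.02      ] wash top [ 0.77957736 -0.04590263  0.15      ] tray [0.38111181 0.24604438 0.04      ]
```

The mats are 70 mm apart, as they should be. The blue cap mask leaked into the rack, so I'll redo blue by its brightness, cross-check the caps in the side view, and work out the tool yaw.

```bash
python3 - <<'E'
from station import r
from h import *
c=r.get_calibration('top');s=r.get_calibration('side');im=cv2.imread('pics/top0.png')
big=cv2.resize(im,None,fx=4,fy=4,interpolation=cv2.INTER_CUBIC);hsv=cv2.cvtColor(big,cv2.COLOR_BGR2HSV)
x,y=int(442.2*4),int(198.5*4);print(hsv[y,x],hsv[y+30*0,x-50])
m=((hsv[...,0]>100)&(hsv[...,0]<125)&(hsv[...,2]>135)).astype(np.uint8)
n,l,st,ce=cv2.connectedComponentsWithStats(m);i=l[y,x];print(st[i]/4.,(ce[i]+.5)/4-.5)
b=plane(c,*((ce[i]+.5)/4-.5),.099);print('blue',b)
sd=cv2.imread('pics/side0.png');sd=cv2.resize(sd[180:340,200:460],None,fx=3,fy=3,interpolation=cv2.INTER_CUBIC)
P=dict(red=(.6115,-.2851),blue=b[:2],white=(.4989,-.2048),green=(.4397,-.1653))
for k,p in P.items():
    for t in np.linspace(0,6.28,24):
        u,v=proj(s,(p[0]+.0205*np.cos(t),p[1]+.0205*np.sin(t),.099));cv2.circle(sd,(int((u-200)*3+1),int((v-180)*3+1)),1,(0,255,255),-1)
cv2.imwrite('pics/side_chk.png',sd)
M=R.from_quat(r.observe()['orientation']).as_matrix();print(M.round(3))
o=np.degrees(np.arctan2(M[1,1],M[0,1]));print('jaw ang',o,'tool x?',M[:,0])
E
```

```text
[108 182 136] [ 11 107  69]
[433.75 192.5   16.75  14.   526.5 ] [440.70845204 199.85719373]
blue [ 0.55173602 -0.24828153  0.099     ]
[[-0.001  0.437  0.9  ]
 [-0.002  0.9   -0.437]
 [-1.    -0.002 -0.   ]]
jaw ang 64.11533104131912 tool x? [-0.00101636 -0.00154125 -0.9999983 ]
```

View pics/side_chk.png

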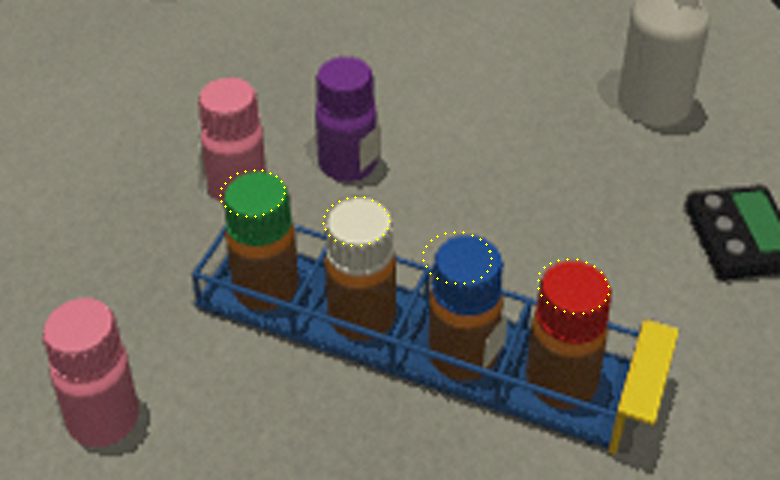

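The rings sit on the caps except blue, which is about 5 mm off along the row. I'll use roughly (0.557,-0.252) for blue. Now hover over red, place 1, with the jaws across the row.

Emit:
{"name": "arm_command", "arguments": {"plan": [383, -757, 0, -0.157, 75, 383, -757, 0, -0.157, 75, 383, -757, 0, -0.157, 75, 383, -757, 0, -0.157, 75, 383, -757, 0, -0.157, 75, 383, -757, 0, -0.157, 75, 383, -757, 0, -0.157, 75, 383, -757, 0, -0.157, 75, 383, -757, 0, -0.157, 75, 383, -757, 0, -0.157, 75, 383, -757, 0, -0.157, 75, 383, -757, 0, -0.157, 75, 383, -757, 0, -0.157, 75, 383, -757, 0, -0.157, 75, 383, -757, 0, -0.157, 75, 383, -757, 0, -0.157, 75, 383, -757, 0, -0.157, 75, 383, -757, 0, -0.157, 75, 383, -757, 0, -0.157, 75, 383, -757, 0, -0.157, 75], "squeeze": 40}}

```text
t: 2.15
tool_pos: [0.6119, -0.2837, 0.2315]
orientation: [0.212, 0.675, -0.212, 0.674]
force: [0.8, -0.3, 0.7]
opening: 0.0748
```

```bash
cat >> h.py <<'E'
def wproj(c,p):
    q=R.from_quat(c['orientation']).inv().apply(np.asarray(p)-c['origin'])
    th=np.arctan2(np.hypot(q[0],q[1]),q[2]);a=np.arctan2(q[1],q[0])
    return c['cx']+c['fx']*th*np.cos(a),c['cy']+c['fy']*th*np.sin(a)
def wplane(c,u,v,z):
    x=u-c['cx'];y=v-c['cy'];th=np.hypot(x,y)/c['fx'];a=np.arctan2(y,x)
    d=R.from_quat(c['orientation']).apply([np.sin(th)*np.cos(a),np.sin(th)*np.sin(a),np.cos(th)])
    o=np.array(c['origin']);return o+d*(z-o[2])/d[2]
E
python3 - <<'E'
from station import r
from h import *
c=r.get_calibration('wrist');im=r.get_image('wrist')[:,:,::-1].copy()
P=dict(red=(.6115,-.2851),blue=(.557,-.252),white=(.4989,-.2048),green=(.4397,-.1653))
for k,p in P.items():
    print(k,np.round(wproj(c,(*p,.099)),1))
    for t in np.linspace(0,6.28,30):
        u,v=wproj(c,(p[0]+.0205*np.cos(t),p[1]+.0205*np.sin(t),.099))
        if 0<=u<640 and 0<=v<400: cv2.circle(im,(int(u),int(v)),1,(0,255,255),-1)
cv2.imwrite('pics/w1.png',im)
E
```

```text
red [323.8 191.2]
blue [319.2 121.4]
white [325.5  38.7]
green [324.  -31.7]
```

View pics/w1.png

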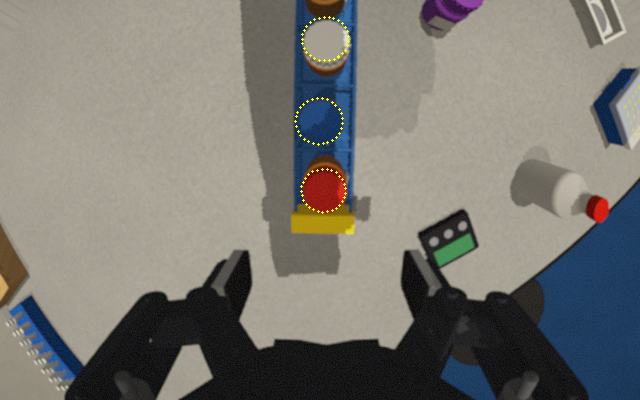

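The wrist view puts the predicted rings on the red (324,191), blue (319,121) and white (325,40) caps within 1–2 px. Now go down and grip red.

Emit:
{"name": "arm_command", "arguments": {"plan": [0, -1, -50, 0, 75, 0, -1, -100, 0, 75, 0, -1, -135, 0, 75, 0, -1, -155, 0, 75, 0, -1, -166, 0, 75, 0, -1, -166, 0, 75, 0, -1, -166, 0, 35, 0, -1, -166, 0, 35, 0, -1, -166, 0, 35, 0, -1, -166, 0, 35, 0, -1, -166, 0, 35, 0, -1, -166, 0, 35, 0, -1, -166, 0, 35, 0, -1, -166, 0, 35], "squeeze": 40}}

```text
t: 3.6
tool_pos: [0.6137, -0.2867, 0.0683]
orientation: [0.212, 0.673, -0.212, 0.676]
force: [-0.1, -0.1, 6.1]
opening: 0.039
```

Emit:
{"name": "arm_command", "arguments": {"plan": [0, 0, 20, 0, 35, 0, 0, 50, 0, 35, 0, 0, 90, 0, 35, 0, 0, 125, 0, 35, 0, 0, 145, 0, 35, 0, 0, 150, 0, 35, 0, 0, 150, 0, 35]}}

```text
t: 4.3
tool_pos: [0.6127, -0.286, 0.2158]
orientation: [0.212, 0.674, -0.212, 0.675]
force: [0.3, 0.8, -2.3]
opening: 0.039
```

```bash
python3 - <<'E'
from station import r
import cv2
print(r.observe()['force'],r.observe()['opening'])
cv2.imwrite('pics/s2.png',r.get_image('side')[:,:,::-1])
cv2.imwrite('pics/w2.png',r.get_image('wrist')[:,:,::-1])
E
```

```text
[ 0.2919171  0.8264309 -2.3407435] 0.03899548104253874
```

View pics/s2.png

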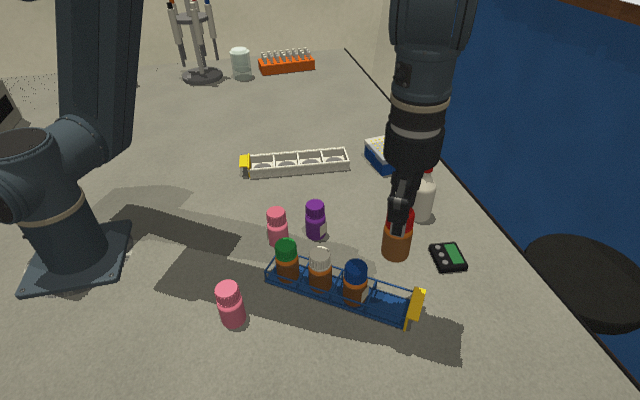

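View pics/w2.png

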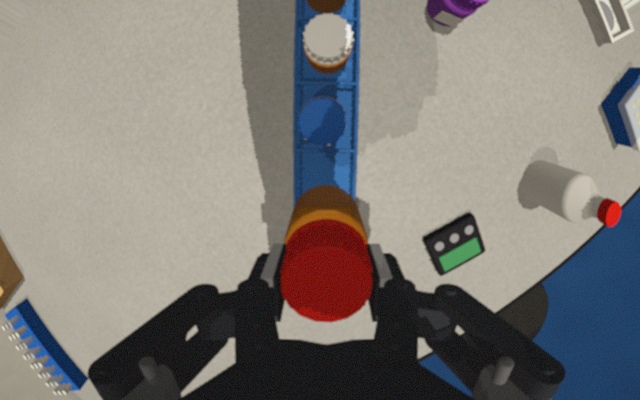

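Red is held upright, and the wrist view shows its cap between the pads at (326,271). Carry it to above tray place 1.

Emit:
{"name": "arm_command", "arguments": {"plan": [-7, 20, 0, 0.02, 35, -20, 58, 0, 0.06, 35, -33, 96, 0, 0.1, 35, -46, 134, 0, 0.14, 35, -60, 174, 0, 0.18, 35, -74, 215, 0, 0.22, 35, -88, 256, 0, 0.26, 35, -102, 297, 0, 0.3, 35, -116, 338, 0, 0.34, 35, -130, 379, 0, 0.38, 35, -144, 420, 0, 0.42, 35, -157, 458, 0, 0.46, 35, -168, 490, 0, 0.49, 35, -176, 513, 0, 0.51, 35, -181, 528, 0, 0.527, 35, -181, 528, 0, 0.527, 35, -181, 528, 0, 0.527, 35]}}

```text
t: 6.1
tool_pos: [0.4303, 0.2419, 0.2135]
orientation: [0.028, 0.708, -0.029, 0.706]
force: [0.1, -0.6, -1.4]
opening: 0.0392
```

```bash
python3 - <<'E'
from station import r
from h import *
c=r.get_calibration('wrist');im=r.get_image('wrist')[:,:,::-1].copy()
s=r.observe();print(s['tool_pos'],s['force'])
for p in((.4282,.2424),(.4981,.2367),(.5681,.2309),(.6374,.2252)):
    u,v=wproj(c,(*p,.008));print(u,v);cv2.circle(im,(int(u),int(v)),3,(0,255,255),-1)
cv2.imwrite('pics/w3.png',im)
print('cap in hand',wplane(c,326,271,s['tool_pos'][2]+.0307))
E
```

```text
[0.43067841 0.24154206 0.21381396] [ 0.25246204  0.25384267 -1.89419178]
326.53482228825294 172.8850272895354
326.4580942597683 229.92881047237228
326.3111948701898 279.7390326032756
326.211534076783 321.1114143840663
cap in hand [0.42142222 0.24266272 0.24451396]
```

View pics/w3.png

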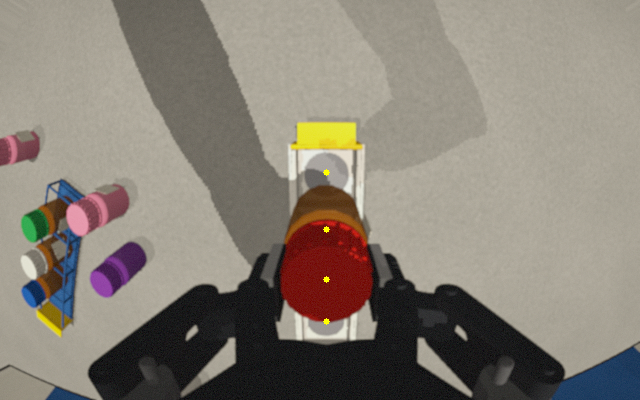

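The tray dots fall on the mats, with place 1 at (326,173) beside the yellow end. Lower, correcting about 2 mm in x, then release.

Emit:
{"name": "arm_command", "arguments": {"plan": [2, 0, -40, 0, 35, 2, 0, -80, 0, 35, 2, 0, -110, 0, 35, 2, 0, -128, 0, 35, 2, 0, -138, 0, 35, 2, 0, -142, 0, 35, 2, 0, -145, 0, 35, 2, 0, -145, 0, 35]}}

```text
t: 6.95
tool_pos: [0.434, 0.2424, 0.0712]
orientation: [0.029, 0.706, -0.029, 0.707]
force: [-0.2, -0.0, -2.1]
opening: 0.0389
```

Emit:
{"name": "arm_command", "arguments": {"plan": [0, 0, -1, 0, 35, 0, 0, -2, 0, 35, 0, 0, -3, 0, 35, 0, 0, -3, 0, 35]}}

```text
t: 7.35
tool_pos: [0.4338, 0.2426, 0.0683]
orientation: [0.029, 0.706, -0.029, 0.707]
force: [-0.6, -0.1, 2.1]
opening: 0.0389
```

```bash
python3 - <<'E'
from station import r
import cv2
print(r.observe()['force'],r.observe()['tool_pos'])
im=r.get_image('side')[:,:,::-1];cv2.imwrite('pics/s4.png',cv2.resize(im[90:250,200:440],None,fx=3,fy=3,interpolation=cv2.INTER_CUBIC))
E
```

```text
[-0.59081397 -0.09125492  2.11533404] [0.43380051 0.24258795 0.06833813]
```

View pics/s4.png

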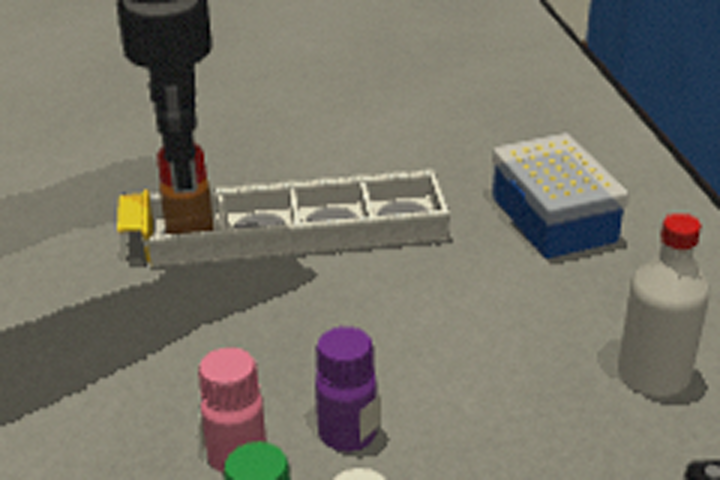

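Red stands upright in the compartment by the yellow end. The force went from -2.1 to +2.1 N, so it is on the floor. Release, rise, and head to blue at (0.557,-0.252).

Emit:
{"name": "arm_command", "arguments": {"plan": [0, 0, 0, 0, 55, 0, 0, 0, 0, 75, 0, 0, 0, 0, 75, 0, 0, 0, 0, 75, 0, 0, 10, 0, 75, 0, 0, 40, 0, 75, 0, 0, 80, 0, 75, 0, 0, 120, 0, 75, 0, 0, 160, 0, 75]}}

```text
t: 8.3
tool_pos: [0.433, 0.2422, 0.2296]
orientation: [0.029, 0.706, -0.029, 0.707]
force: [0.5, 0.6, -0.6]
opening: 0.0751
```

Emit:
{"name": "arm_command", "arguments": {"plan": [124, -494, 0, -0.527, 75, 124, -494, 0, -0.527, 75, 124, -494, 0, -0.527, 75, 124, -494, 0, -0.527, 75, 124, -494, 0, -0.527, 75, 124, -494, 0, -0.527, 75, 124, -494, 0, -0.527, 75, 124, -494, 0, -0.527, 75, 124, -494, 0, -0.527, 75, 124, -494, 0, -0.527, 75, 124, -494, 0, -0.527, 75, 124, -494, 0, -0.527, 75, 124, -494, 0, -0.527, 75, 124, -494, 0, -0.527, 75]}}

```text
t: 9.7
tool_pos: [0.5572, -0.25, 0.2282]
orientation: [0.211, 0.675, -0.211, 0.675]
force: [-0.1, 0.5, 0.6]
opening: 0.0752
```

```bash
python3 - <<'E'
from station import r
from h import *
c=r.get_calibration('wrist');im=r.get_image('wrist')[:,:,::-1].copy()
print(r.observe()['tool_pos'])
P=dict(blue=(.557,-.252),white=(.4989,-.2048),green=(.4397,-.1653))
for k,p in P.items():
    for t in np.linspace(0,6.28,30):
        u,v=wproj(c,(p[0]+.0205*np.cos(t),p[1]+.0205*np.sin(t),.099))
        if 0<=u<640 and 0<=v<400: cv2.circle(im,(int(u),int(v)),1,(0,255,255),-1)
cv2.imwrite('pics/w5.png',im)
t=r.get_image('top')[:,:,::-1];cv2.imwrite('pics/t5.png',cv2.resize(t[140:300,180:300],None,fx=3.5,fy=3.5,interpolation=cv2.INTER_CUBIC))
E
```

```text
[ 0.55730305 -0.24992587  0.22819924]
```

View pics/w5.png

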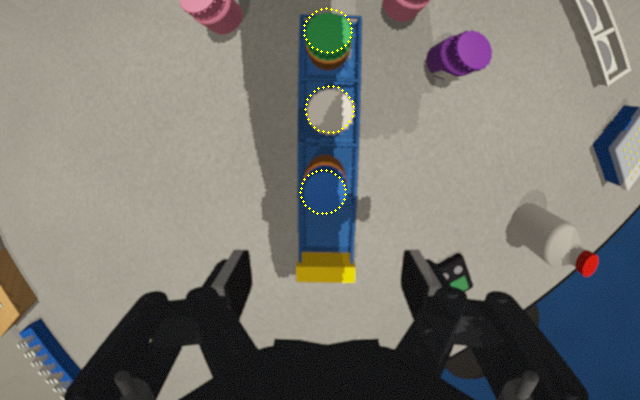

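View pics/t5.png

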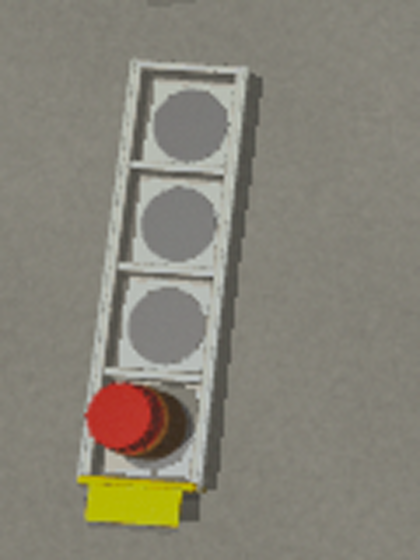

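The rings match the blue (323,191), white (330,109) and green (328,31) caps. Red is centred across its tray compartment. I'll compute its offset next, and grip blue now.

```bash
python3 - <<'E'
from station import r
from h import *
c=r.get_calibration('top')
print(plane(c,180+121/3.5,140+417/3.5,.099),'want .4282 .2424')
E
```

```text
[0.42965657 0.24089385 0.099     ] want .4282 .2424
```

Emit:
{"name": "arm_command", "arguments": {"plan": [0, -1, -50, 0, 75, 0, -1, -100, 0, 75, 0, -1, -135, 0, 75, 0, -1, -152, 0, 75, 0, -1, -162, 0, 75, 0, -1, -162, 0, 75, 0, -1, -162, 0, 35, 0, -1, -162, 0, 35, 0, -1, -162, 0, 35, 0, -1, -162, 0, 35, 0, -1, -162, 0, 35, 0, -1, -162, 0, 35, 0, -1, -162, 0, 35]}}

```text
t: 11.1
tool_pos: [0.5588, -0.2534, 0.0678]
orientation: [0.212, 0.673, -0.212, 0.676]
force: [-0.7, 0.2, 6.0]
opening: 0.039
```

Red is within 2 mm of its place centre. Lift blue and carry it to place 2.

Emit:
{"name": "arm_command", "arguments": {"plan": [0, 0, 20, 0, 35, 0, 0, 50, 0, 35, 0, 0, 90, 0, 35, 0, 0, 125, 0, 35, 0, 0, 145, 0, 35, 0, 0, 150, 0, 35]}}

```text
t: 11.7
tool_pos: [0.5585, -0.2536, 0.2189]
orientation: [0.211, 0.673, -0.213, 0.677]
force: [0.5, 0.3, -1.4]
opening: 0.0389
```

Emit:
{"name": "arm_command", "arguments": {"plan": [-2, 20, 0, 0.02, 35, -6, 56, 0, 0.06, 35, -10, 94, 0, 0.1, 35, -15, 134, 0, 0.14, 35, -20, 174, 0, 0.18, 35, -24, 214, 0, 0.22, 35, -29, 254, 0, 0.26, 35, -33, 294, 0, 0.3, 35, -38, 334, 0, 0.34, 35, -42, 374, 0, 0.38, 35, -46, 410, 0, 0.42, 35, -50, 442, 0, 0.46, 35, -53, 468, 0, 0.49, 35, -55, 484, 0, 0.51, 35, -55, 490, 0, 0.527, 35, -55, 490, 0, 0.527, 35]}}

```text
t: 13.3
tool_pos: [0.502, 0.2372, 0.2143]
orientation: [0.028, 0.707, -0.029, 0.706]
force: [-0.6, 0.7, -1.1]
opening: 0.0391
```

```bash
python3 - <<'E'
from station import r
from h import *
print(r.observe()['tool_pos'])
im=r.get_image('wrist')[:,:,::-1].copy()
cv2.imwrite('pics/w6.png',im)
E
```

```text
[0.5019577  0.23720544 0.21433036]
```

View pics/w6.png

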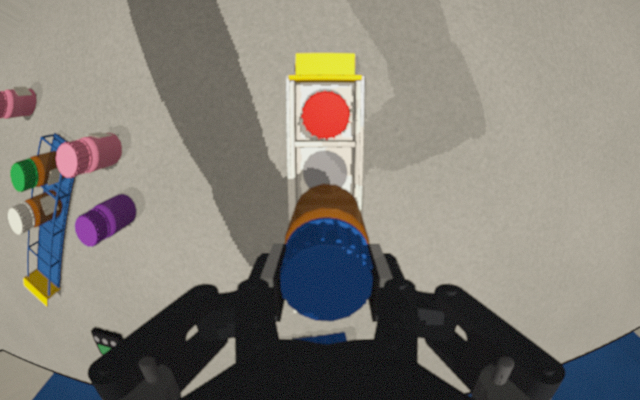

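Blue hangs upright, lined up with the place 2 mat (325,172), and red is seated at (326,114). Lower and release.

Emit:
{"name": "arm_command", "arguments": {"plan": [1, 0, -40, 0, 35, 1, 0, -80, 0, 35, 1, 0, -110, 0, 35, 1, 0, -128, 0, 35, 1, 0, -138, 0, 35, 1, 0, -142, 0, 35, 1, 0, -145, 0, 35, 1, 0, -147, 0, 35, 1, 0, -148, 0, 35, 1, 0, -148, 0, 35]}}

```text
t: 14.35
tool_pos: [0.5038, 0.2375, 0.0681]
orientation: [0.029, 0.706, -0.029, 0.707]
force: [-1.0, 0.3, -1.4]
opening: 0.0387
```

Emit:
{"name": "arm_command", "arguments": {"plan": [0, 0, -1, 0, 35, 0, 0, -2, 0, 35, 0, 0, -2, 0, 35]}}

```text
t: 14.65
tool_pos: [0.5041, 0.2377, 0.0678]
orientation: [0.029, 0.706, -0.029, 0.707]
force: [-2.2, -1.6, 6.8]
opening: 0.0388
```

Contact (+6.8 N). Release and move over white at (0.499,-0.205).

Emit:
{"name": "arm_command", "arguments": {"plan": [0, 0, 1, 0, 55, 0, 0, 1, 0, 75, 0, 0, 1, 0, 75, 0, 0, 1, 0, 75, 0, 0, 10, 0, 75, 0, 0, 40, 0, 75, 0, 0, 80, 0, 75, 0, 0, 120, 0, 75, 0, 0, 162, 0, 75]}}

```text
t: 15.55
tool_pos: [0.5028, 0.2372, 0.2291]
orientation: [0.029, 0.707, -0.029, 0.706]
force: [0.8, 0.2, -0.2]
opening: 0.0753
```

Emit:
{"name": "arm_command", "arguments": {"plan": [-4, -443, 0, -0.527, 75, -4, -443, 0, -0.527, 75, -4, -443, 0, -0.527, 75, -4, -443, 0, -0.527, 75, -4, -443, 0, -0.527, 75, -4, -443, 0, -0.527, 75, -4, -443, 0, -0.527, 75, -4, -443, 0, -0.527, 75, -4, -443, 0, -0.527, 75, -4, -443, 0, -0.527, 75, -4, -443, 0, -0.527, 75, -4, -443, 0, -0.527, 75, -4, -443, 0, -0.527, 75]}}

```text
t: 16.85
tool_pos: [0.4995, -0.2043, 0.2278]
orientation: [0.211, 0.675, -0.211, 0.675]
force: [-0.3, -0.6, -0.2]
opening: 0.0752
```

```bash
python3 - <<'E'
from station import r
from h import *
c=r.get_calibration('wrist');im=r.get_image('wrist')[:,:,::-1].copy()
print(r.observe()['tool_pos'])
P=dict(white=(.4989,-.2048),green=(.4397,-.1653))
for k,p in P.items():
    for t in np.linspace(0,6.28,30):
        u,v=wproj(c,(p[0]+.0205*np.cos(t),p[1]+.0205*np.sin(t),.099))
        if 0<=u<640 and 0<=v<400: cv2.circle(im,(int(u),int(v)),1,(0,255,255),-1)
t=r.get_image('top')[:,:,::-1];t=cv2.resize(t[140:300,180:300],None,fx=2.5,fy=2.5,interpolation=cv2.INTER_CUBIC)
im[:,:0]=0
cv2.imwrite('pics/w7.png',im);cv2.imwrite('pics/t7.png',t)
E
```

```text
[ 0.49949516 -0.20427748  0.2276793 ]
```

View pics/w7.png

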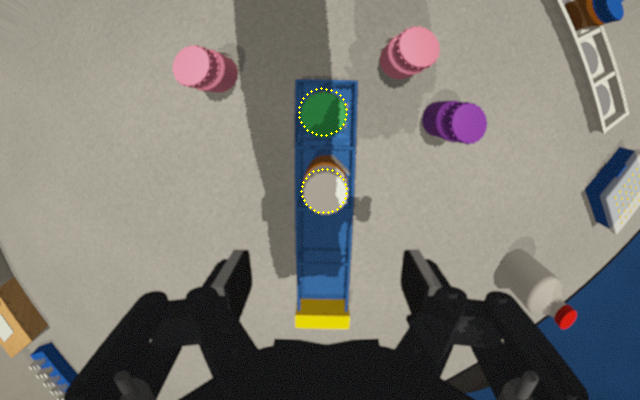

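View pics/t7.png

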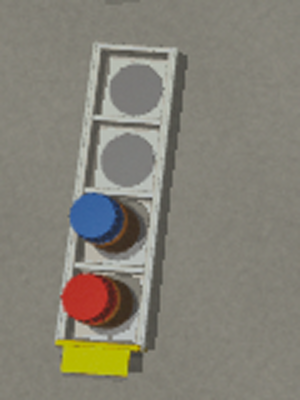

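White's ring matches its cap at (325,191). In the tray, red and blue are in places 1 and 2, counted from the yellow end. Grip white.

Emit:
{"name": "arm_command", "arguments": {"plan": [0, 0, -50, 0, 75, 0, 0, -100, 0, 75, 0, 0, -135, 0, 75, 0, 0, -152, 0, 75, 0, 0, -162, 0, 75, 0, 0, -162, 0, 75, 0, 0, -162, 0, 35, 0, 0, -162, 0, 35, 0, 0, -162, 0, 35, 0, 0, -162, 0, 35, 0, 0, -162, 0, 35, 0, 0, -162, 0, 35, 0, 0, -162, 0, 35]}}

```text
t: 18.25
tool_pos: [0.5008, -0.2065, 0.0676]
orientation: [0.212, 0.673, -0.212, 0.676]
force: [0.7, 0.8, 6.4]
opening: 0.0388
```

Emit:
{"name": "arm_command", "arguments": {"plan": [0, 0, 20, 0, 35, 0, 0, 50, 0, 35, 0, 0, 90, 0, 35, 0, 0, 125, 0, 35, 0, 0, 145, 0, 35, 0, 0, 150, 0, 35]}}

```text
t: 18.85
tool_pos: [0.5004, -0.2065, 0.2185]
orientation: [0.212, 0.673, -0.212, 0.676]
force: [0.1, 0.0, -0.9]
opening: 0.0389
```

```bash
python3 - <<'E'
from station import r
from h import *
c=r.get_calibration('top')
print(plane(c,180+96/2.5,140+217/2.5,.099),'want .4981 .2367')
E
```

```text
[0.49877191 0.23545574 0.099     ] want .4981 .2367
```

White is held, and blue sits within 1.5 mm of its centre. Carry white to place 3.

Emit:
{"name": "arm_command", "arguments": {"plan": [3, 18, 0, 0.02, 35, 9, 52, 0, 0.06, 35, 15, 90, 0, 0.1, 35, 21, 128, 0, 0.14, 35, 28, 166, 0, 0.19, 35, 34, 204, 0, 0.24, 35, 40, 242, 0, 0.29, 35, 47, 280, 0, 0.34, 35, 53, 318, 0, 0.39, 35, 59, 354, 0, 0.43, 35, 65, 386, 0, 0.47, 35, 69, 412, 0, 0.5, 35, 72, 430, 0, 0.52, 35, 73, 437, 0, 0.527, 35, 73, 437, 0, 0.527, 35]}}

```text
t: 20.35
tool_pos: [0.5715, 0.2317, 0.2134]
orientation: [0.028, 0.708, -0.029, 0.705]
force: [0.7, 0.5, -2.2]
opening: 0.0389
```

```bash
python3 - <<'E'
from station import r
from h import *
print(r.observe()['tool_pos'])
cv2.imwrite('pics/w8.png',r.get_image('wrist')[:,:,::-1])
E
```

```text
[0.57146435 0.23168628 0.21342774]
```

View pics/w8.png

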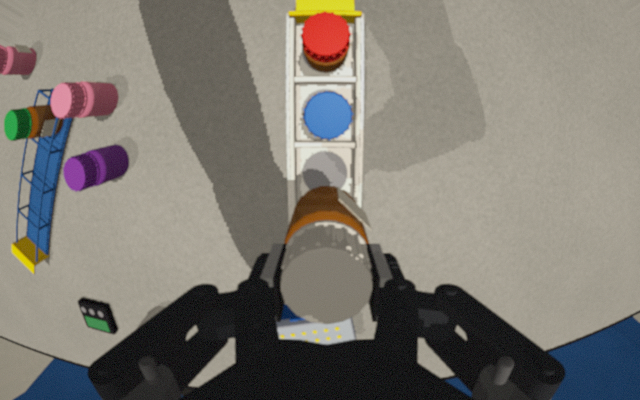

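White hangs upright over place 3, with its mat at (325,172), past red (326,38) and blue (327,114). Lower.

Emit:
{"name": "arm_command", "arguments": {"plan": [0, 0, -40, 0, 35, 0, 0, -80, 0, 35, 0, 0, -110, 0, 35, 0, 0, -128, 0, 35, 0, 0, -138, 0, 35, 0, 0, -142, 0, 35, 0, 0, -145, 0, 35, 0, 0, -147, 0, 35, 0, 0, -149, 0, 35, 0, 0, -149, 0, 35]}}

```text
t: 21.4
tool_pos: [0.5731, 0.2316, 0.0676]
orientation: [0.029, 0.706, -0.029, 0.707]
force: [-0.1, -0.2, 0.6]
opening: 0.0391
```

At the pick height with contact. Release and move over green at (0.440,-0.165).

Emit:
{"name": "arm_command", "arguments": {"plan": [0, 0, 0, 0, 55, 0, 0, 0, 0, 75, 0, 0, 0, 0, 75, 0, 0, 0, 0, 75, 0, 0, 10, 0, 75, 0, 0, 40, 0, 75, 0, 0, 80, 0, 75, 0, 0, 120, 0, 75, 0, 0, 161, 0, 75]}}

```text
t: 22.3
tool_pos: [0.5719, 0.2312, 0.2295]
orientation: [0.029, 0.706, -0.029, 0.707]
force: [1.0, 0.1, -0.6]
opening: 0.0755
```

Emit:
{"name": "arm_command", "arguments": {"plan": [-132, -397, 0, -0.527, 75, -132, -397, 0, -0.527, 75, -132, -397, 0, -0.527, 75, -132, -397, 0, -0.527, 75, -132, -397, 0, -0.527, 75, -132, -397, 0, -0.527, 75, -132, -397, 0, -0.527, 75, -132, -397, 0, -0.527, 75, -132, -397, 0, -0.527, 75, -132, -397, 0, -0.527, 75, -132, -397, 0, -0.527, 75, -132, -397, 0, -0.527, 75]}}

```text
t: 23.5
tool_pos: [0.4406, -0.1647, 0.2278]
orientation: [0.212, 0.675, -0.211, 0.675]
force: [0.4, -0.1, 0.3]
opening: 0.0753
```

```bash
python3 - <<'E'
from station import r
from h import *
c=r.get_calibration('wrist');im=r.get_image('wrist')[:,:,::-1].copy()
print(r.observe()['tool_pos'])
P=dict(green=(.4397,-.1653))
for k,p in P.items():
    for t in np.linspace(0,6.28,30):
        u,v=wproj(c,(p[0]+.0205*np.cos(t),p[1]+.0205*np.sin(t),.099))
        if 0<=u<640 and 0<=v<400: cv2.circle(im,(int(u),int(v)),1,(0,255,255),-1)
t=r.get_image('top')[:,:,::-1];t=cv2.resize(t[140:300,180:300],None,fx=2.5,fy=2.5,interpolation=cv2.INTER_CUBIC)
cv2.imwrite('pics/w9.png',im);cv2.imwrite('pics/t9.png',t)
E
```

```text
[ 0.44066045 -0.16456552  0.22763623]
```

View pics/w9.png

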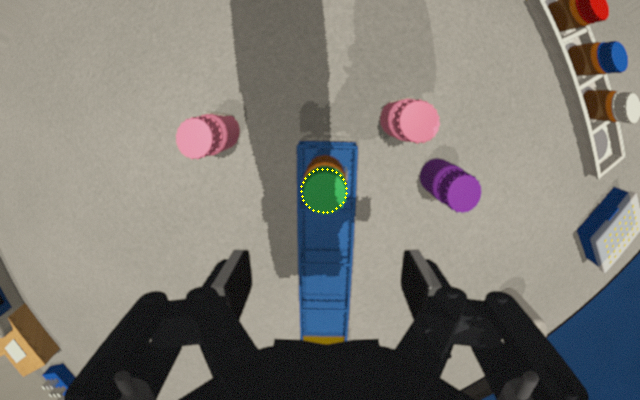

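View pics/t9.png

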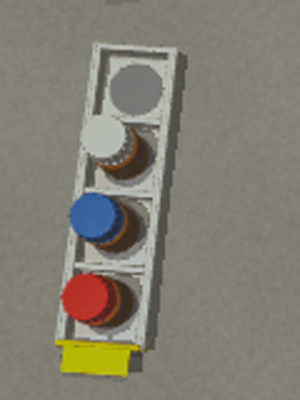

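Green's ring fits its cap at (324,191), and the pinks are well clear of the fingers. Red, blue and white are seated in order. Grip green.

Emit:
{"name": "arm_command", "arguments": {"plan": [0, 0, -50, 0, 75, 0, 0, -100, 0, 75, 0, 0, -135, 0, 75, 0, 0, -152, 0, 75, 0, 0, -162, 0, 75, 0, 0, -162, 0, 75, 0, 0, -162, 0, 35, 0, 0, -162, 0, 35, 0, 0, -162, 0, 35, 0, 0, -162, 0, 35, 0, 0, -162, 0, 35, 0, 0, -162, 0, 35, 0, 0, -162, 0, 35]}}

```text
t: 24.9
tool_pos: [0.4416, -0.1665, 0.0673]
orientation: [0.212, 0.673, -0.212, 0.676]
force: [0.1, -0.3, 6.0]
opening: 0.0387
```

Emit:
{"name": "arm_command", "arguments": {"plan": [0, 0, 20, 0, 35, 0, 0, 50, 0, 35, 0, 0, 90, 0, 35, 0, 0, 125, 0, 35, 0, 0, 145, 0, 35, 0, 0, 150, 0, 35]}}

```text
t: 25.5
tool_pos: [0.4415, -0.1665, 0.2182]
orientation: [0.212, 0.673, -0.212, 0.676]
force: [0.2, -0.0, -2.3]
opening: 0.0389
```

Emit:
{"name": "arm_command", "arguments": {"plan": [8, 16, 0, 0.02, 35, 24, 47, 0, 0.06, 35, 41, 80, 0, 0.1, 35, 58, 113, 0, 0.14, 35, 76, 148, 0, 0.19, 35, 94, 183, 0, 0.24, 35, 112, 218, 0, 0.29, 35, 130, 253, 0, 0.34, 35, 147, 286, 0, 0.39, 35, 163, 318, 0, 0.43, 35, 178, 347, 0, 0.47, 35, 190, 370, 0, 0.5, 35, 198, 386, 0, 0.52, 35, 201, 392, 0, 0.527, 35, 201, 392, 0, 0.527, 35, 201, 392, 0, 0.527, 35]}}

```text
t: 27.1
tool_pos: [0.6407, 0.2254, 0.2144]
orientation: [0.029, 0.707, -0.03, 0.706]
force: [0.4, 0.1, -1.5]
opening: 0.039
```

```bash
python3 - <<'E'
from station import r
from h import *
print(r.observe()['tool_pos'])
cv2.imwrite('pics/w10.png',r.get_image('wrist')[:,:,::-1])
E
```

```text
[0.64066958 0.22541489 0.21439175]
```

View pics/w10.png

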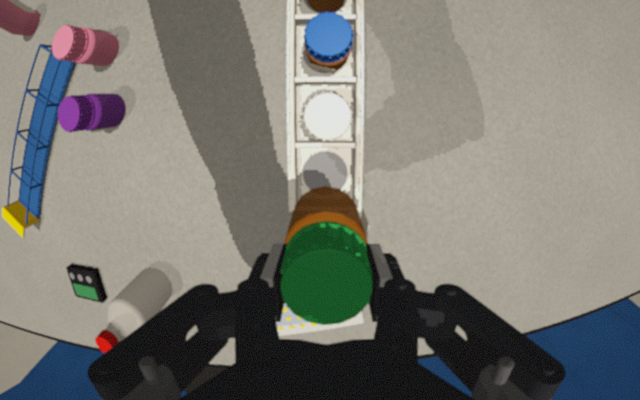

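Green is lined up over place 4's mat (325,172), and the tip box is clear of the gripper. Lower.

Emit:
{"name": "arm_command", "arguments": {"plan": [0, 0, -40, 0, 35, 0, 0, -80, 0, 35, 0, 0, -110, 0, 35, 0, 0, -128, 0, 35, 0, 0, -138, 0, 35, 0, 0, -142, 0, 35, 0, 0, -145, 0, 35, 0, 0, -147, 0, 35, 0, 0, -149, 0, 35, 0, 0, -149, 0, 35]}}

```text
t: 28.15
tool_pos: [0.642, 0.2265, 0.0675]
orientation: [0.029, 0.706, -0.029, 0.707]
force: [-0.1, 0.2, 0.9]
opening: 0.0389
```

Contact at the pick height. Release, rise, and back away towards the robot.

Emit:
{"name": "arm_command", "arguments": {"plan": [0, 0, 0, 0, 55, 0, 0, 0, 0, 75, 0, 0, 0, 0, 75, 0, 0, 0, 0, 75, 0, 0, 10, 0, 75, 0, 0, 40, 0, 75, 0, 0, 80, 0, 75, 0, 0, 120, 0, 75, 0, 0, 161, 0, 75]}}

```text
t: 29.05
tool_pos: [0.6409, 0.2263, 0.2296]
orientation: [0.029, 0.706, -0.029, 0.707]
force: [-0.4, 0.1, 0.2]
opening: 0.0753
```

Emit:
{"name": "arm_command", "arguments": {"plan": [-240, -200, 10, 0, 75, -240, -200, 10, 0, 75, -240, -200, 10, 0, 75, -240, -200, 10, 0, 75, -240, -200, 10, 0, 75, -240, -200, 10, 0, 75, -240, -200, 10, 0, 75, -240, -200, 10, 0, 75, -240, -200, 10, 0, 75]}}

```text
t: 29.95
tool_pos: [0.4022, 0.0265, 0.2381]
orientation: [0.029, 0.706, -0.029, 0.707]
force: [0.1, -0.4, -0.6]
opening: 0.0748
```

```bash
python3 - <<'E'
from station import r
from h import *
print(r.observe()['t'],r.observe()['tool_pos'])
cv2.imwrite('pics/t11.png',r.get_image('top')[:,:,::-1]);s=r.get_image('side')[:,:,::-1]
cv2.imwrite('pics/s11.png',cv2.resize(s[100:260,200:460],None,fx=3,fy=3,interpolation=cv2.INTER_CUBIC))
a=cv2.imread('pics/top0.png');b=cv2.imread('pics/t11.png')
cv2.imwrite('pics/t11c.png',np.vstack([cv2.resize(x[80:290,190:440],None,fx=1.4,fy=1.4) for x in(a,b)]))
E
```

```text
29.95 [0.40221905 0.02652132 0.238112  ]
```

View pics/t11.png

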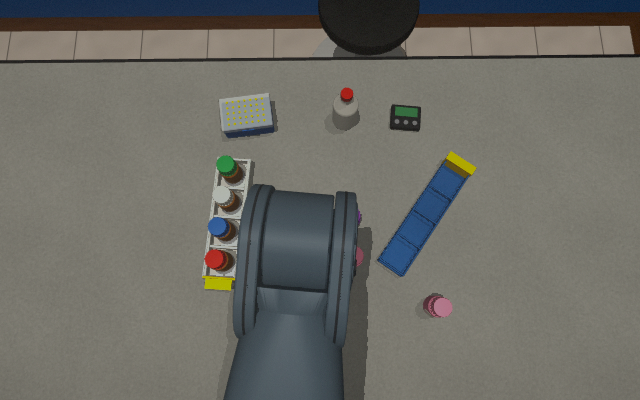

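View pics/s11.png

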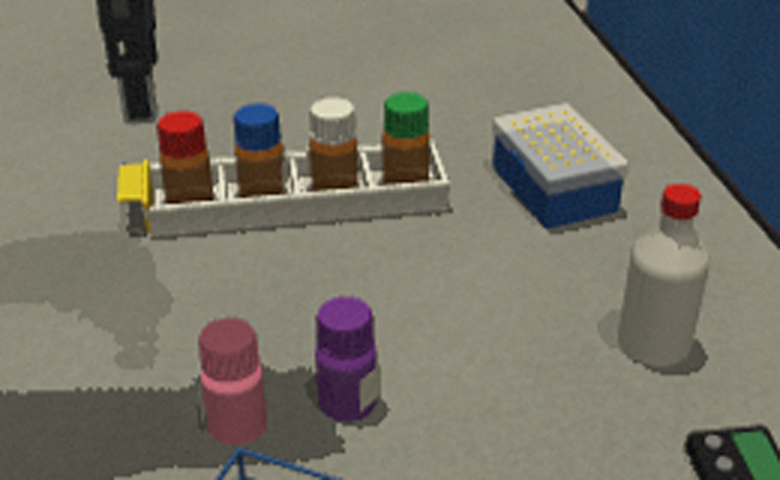

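All four stand upright in the tray in order from the yellow end: red (216,259), blue (219,228), white (221,196) and green (227,165) in the top view. The bystanders haven't moved. One last numeric check of the cap centres, then hand in.

```bash
python3 - <<'E'
from station import r
from h import *
c=r.get_calibration('top');im=cv2.imread('pics/t11.png');hsv=cv2.cvtColor(im,cv2.COLOR_BGR2HSV).astype(int)
H,S,V=[hsv[...,i] for i in range(3)];X=np.arange(640)[None]+0*H;Y=np.arange(400)[:,None]+0*H
w={'red':((H<5)|(H>175))&(S>200)&(V>90),'blue':(H>100)&(H<120)&(S>150)&(Y>205),'green':(H>50)&(H<80)&(S>130)}
P={'red':(.4282,.2424),'blue':(.4981,.2367),'green':(.6374,.2252)}
for k,m in w.items():
    m=m&(X>200)&(X<236)&(Y>150)&(Y<275)
    q=X[m].mean(),Y[m].mean();p=plane(c,*q,.097);print(k,m.sum(),np.round(q,1),((p[:2]-P[k])*1000).round(1),'mm')
p=plane(c,180+105.5/2.5,140+138/2.5,.099);print('white',((p[:2]-(.5681,.2309))*1000).round(1))
a=cv2.imread('pics/top0.png');d=cv2.absdiff(a,im)[85:140,215:425].max(2)
print('bystander px changed',(d>40).sum())
r.hand_in()
E
```

```text
red 179 [213.7 257.8] [4.5 1.1] mm
blue 257 [216.9 225.9] [2.9 2.6] mm
green 252 [225.2 164.2] [2.1 1.2] mm
white [ 0.3 -1.1]
bystander px changed 0
the job is handed in; nothing more can be done
```

I moved all four bottles straight from the rack to the tray, keeping their order from the yellow ends: red in place 1, blue in 2, white in 3, green in 4. The job took about 30 s of the 115 s allowed, and the arm was clear of everything when I handed it in.

- **Positions:** In the last check, every cap was within about 5 mm of its place centre, against a limit of 13 mm. Red read about 4.6 mm off there but about 2 mm off in an earlier hand-read check. White's figure came from the picture taken before green was placed.
- **Upright and seated:** The final side view showed all four standing upright. Each bottle touched the tray floor before I released it.
- **Bystanders:** The wash bottle, tip box and timer showed no changed pixels from the first picture.
- **Disagreements:** My first measurement of the blue cap was about 5 mm off. I corrected it from the side view, and the wrist camera confirmed it before I gripped. For red in the gripper, the wrist camera put its cap about 5 mm away from where the top view did, so I placed it between the two.

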